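# Check a trolley brake lever against its stop

## Robot

A 6-joint arm with a two-finger parallel gripper is mounted at the origin on a cart in front of the work surface, level with it; the furniture and walls round the work are solid. World frame = base frame: x ahead of the robot, y to its left, z up, the work surface at z = 0. Lengths are in m, angles in rad, forces in N, time in s.
With the tool pointing down it reaches from about 0.225 to 0.875 m from the base axis. Payload 3.4 kg.
Tool frame: the origin (TCP) lies midway between the tips of the shut fingers; the grasp point (between the pads) lies 19 mm behind it (manip.tcp_to_grasp is the distance from the TCP to the grasp point, in m); x points along the fingers, y is the direction in which the jaws open and shut, and the axes are right-handed (so a half turn about x gives the same grasp; the last joint's range is limited). The gripper opens to 85 mm and grips with 20 to 120 N. Pads are 22 mm wide; open, the fingers measure 114 mm over their backs; the gripper's body (76 mm by 85 mm) begins 54 mm behind the grasp point. The pads swing forward as they close: fully open they stand 13 mm farther back than shut.
Start: joints at [1.032, 0.276, 1.505, -0, 1.361, -0.121], TCP at [0.233, 0.526, 0.231] pointing down, gripper open.
Joint ranges: [-2.89, 2.89], [-0.75, 2.08], [0.22, 2.7], [-1.18, 4.32], [0.11, 2.71], [-2.7, 2.7]. Speed limits (rad/s): [2.57, 2.57, 3.14, 3.14, 3.14, 3.14].

## Interface

Orientations are given as a unit quaternion [w, x, y, z].
In Python, from rig import readout, eyes, job, manip gives the robot as it stands. The module is installed in compiled form; this text tells all that it offers.
- The arm moves only by the tool carry_out, never from a script. Its argument "deltas" is one flat list of numbers, 7 for each row, row after row: the shift along the tool's x, y, z scaled (see below), then the turn, a rotation vector about the tool's x, y, z scaled (see below), then the opening, from -1 (shut) to 1 (fully open). In form: [dx, dy, dz, ax, ay, az, grip, dx, dy, dz, ax, ay, az, grip, ...]. A call has 1 to 10 rows; each row shifts and turns the commanded pose from where the row before left it, along the tool's axes as they then stand; what a row does not reach is not made up. The controller multiplies each number of a shift by 60 mm and each number of a turn by 4 degrees. A row lasts 1/8 s, in which the tool goes at most 62.5 mm and 10.7 degrees, less where a joint would pass 70% of its speed; a pose out of reach is approached as far as the arm can. A call with a number of a shift or a turn outside -1 to 1 is refused whole. A call with a gripper value outside its range is refused whole. The fingers move at their own pace and stop on an object; "newtons" is the grip in N (left out, the last holds). Time passes only in rows, so rows that do not move let the fingers close. It gives the time, the measured TCP pose, the force and the opening at its end, in the units of the state.
- readout.get_state(): the state, without advancing time (a new reading comes with each control period).
- eyes.get_image(name): name is "scene" or "top" or "wrist"; returns a dict with "color" (384x512x3 uint8, red, green, blue), "z_map" (384x512 float32, m along the optical axis (not along the pixel's ray), 0 where there is no reading), "mtx" (3x3 intrinsics, pixels), "distortion" ([k1, k2, p1, p2, k3] as OpenCV has them; the pictures are not rectified), "origin" and "orientation" of the camera in the world. Camera axes: x right, y down, z forward; pixel columns grow to the right and rows downward; lengths in m; the calibration is good to about 2 mm. A picture is of the moment at which its call begins.
- job.sign_off(): hands the job in, once; it reports no verdict.
The state is a dict: "clock": time; "qpos": joint angles; "qd": joint speeds; "effort": joint torques, N m; "position": TCP position; "ee_rot": TCP orientation; "contact_force": force on the tool from outside, world axes, zero at the start; "moment": the same for the moment, N m; "width": finger opening in m.
Only numpy, scipy, OpenCV 4.12 (cv2) and the standard library are available. Lean on these libraries where they do the work, as an engineer would, in place of code of your own. Each camera call takes 0.05 s, during which the arm holds its last target.

## Task

Check the red-ended brake lever of the trolley handlebar on the bench stand: with the outside of the fingers, gently push the lever in towards the bar until it comes up firmly against its sprung stop, let it spring all the way out again, then push it in against the stop once more. Finish while holding it there, still short of the bar, with the push kept on. Only push the lever from its outer side: do not hook or pinch it, do not touch the bar or the stop, and leave the beaker, crucible and vial standing where they are.

Things in the scene. Friction and masses are not known exactly. Their poses are not given: they have to be found in the camera images.
- stand: Fixed bench stand: grey metal base plate, 110 x 270 x 12 mm, that carries a handlebar and its lever. Origin: on the worktop under the handlebar's axis, midway along the bar. x points level from the lever side across the bar (the direction in which the lever is pushed), y along the bar towards the lever's pivot, z up.
- handlebar: Handlebar and its two uprights, fixed on the stand (same origin and axes as stand). The bar is level, 260 mm long along y, its axis 115 mm above the worktop: bare steel of 22 mm diameter on the pivot side, black rubber grip of 28 mm diameter from y = -128 to -23 mm. The clamps at the bar's ends reach 133 mm above the worktop, the highest of the stand. Not to be touched.
- lever (a joint): Angle of the brake lever about its upright pivot, which stands at x = -25, y = +90 mm in the stand's frame. 0 = at rest, sprung out, the lever leaning 0.42 rad away from the bar; grows as the lever is pushed in towards the bar (0.42 = parallel to the bar). A return spring holds it out: about 1.5 N at the press point to start it, about 2.5 N just before the stop. It meets the stop somewhere between about 0.18 and 0.32 rad, differently each time.
- lever_blade: The lever itself: a level flat bar, 8 mm thick, 14 to 18 mm tall, reaching 179 mm from the pivot, centred 115 mm above the worktop; bare metal near the pivot, red over the outer 80 mm. Origin on the pivot axis at the lever's mid-height; its -y axis runs along the lever to the free end, its x axis points out of its inner side (towards the bar).
- lever_press (a point): Point to push: on the outer face of the lever, on the red part, 135 mm from the pivot, at mid-height (115 mm above the worktop). It moves with the lever and has the lever's axes.
- inner_pad: Black rubber strip, 3 mm thick, along the lever's inner face (same origin and axes as lever_blade). It is what meets the stop. Not to be touched by the robot.
- stop_collar: Brass collar, 38 mm diameter, 18 mm long, clamped on the bar between bar and lever; origin at its centre on the bar's axis. It stands 60 to 105 mm along the bar from the pivot, differently each time, and so sets where the lever stops. Not to be touched or shifted.
- stop_nose: White round-nosed plunger, 12 mm diameter, that sticks out of the collar towards the lever; its tip lies 12 mm from its origin along -x of the stand (32 mm from the bar's axis). Sprung at 8 N/mm: once the lever meets it, the force at the press point rises by about 1.5 to 5 N for each further mm there, so the stop is felt as a steep rise; 5 to 10 N in all at the press point is enough.
- crucible: White crucible, 44 mm wide, 32 mm tall, loose, in front of the stand (lever side), near its middle; origin at the centre of its underside. Leave alone.
- vial_d: White vial with a red cap, 28 mm wide, 55 mm tall, loose, in front of the stand on the free-end side; origin at the centre of its underside. Leave alone.
- beaker_100: Clear glass beaker, 54 x 57 mm, 70 mm tall, loose, in front of the stand on the pivot side; origin at the centre of its underside. Leave alone.

How it is judged:
On the way, in this order (a step that is already met when the one before it is completed fails the run):
1. the fingers push the lever in against its stop (contact force between the fingers and lever_blade above 2 N and contact force between inner_pad and stop_nose above 3 N), for 0.2 s.
2. the lever is let go and springs all the way out (value of joint lever below 0.03 rad and contact force between the fingers and lever_blade below 0.3 N), for 0.2 s.
At the end, for the whole second after the job is handed in: The fingers push on the lever (more than 2 N) and its inner strip presses on the stop's nose with more than 3 N; the lever is still (under 0.05 rad/s) and its press point is still more than 34 mm in front of the bar's axis (all of step 1 and velocity of joint lever between -0.05 and 0.05 rad/s and x of lever_press in the frame of stand below -0.034 m); the arm keeps its last pose, push and grip.
It fails at once if the lever is pushed harder than 30 N (contact force between the fingers and lever_blade above 30 N).
It fails at once if the robot touches the lever's inner side (hooks or pinches it) (contact force between any of the fingers, the arm and inner_pad above 0.5 N).
It fails at once if the robot touches the handlebar or the stop (contact force between any of the fingers, the arm and handlebar above 1 N or contact force between any of the fingers, the arm and stop_collar above 1 N).
It fails at once if the stop collar is shifted by more than 5 mm (distance of stop_collar from where it was at the start of the episode above 0.005 m).
It fails at once if the crucible, vial or beaker is moved by more than 10 mm or tipped (distance of any of crucible, vial_d, beaker_100 from where it was at the start of the episode above 0.01 m or angle between any of crucible, vial_d, beaker_100's own z axis and vertical above 0.2 rad).
It also fails if it takes over 64 s, if anything falls off the work surface, if the arm or the gripper's body presses on something with over 40 N, if the wrist force passes 120 N, or if a joint passes its speed limit or range.

## Working session

There is one attempt and no reset: what is moved stays moved. The work goes in short steps, Python scripts to look and compute and a tool call to move; the robot and the scene stay as the last step left them, time stands still between calls to the robot, and variables do not carry over. Pictures are saved under pics/ and viewed, and the job is handed in when it is done.

Besides the shell and the picture viewer there is one more tool, called after "Request:" as a command line: name --argument value ..., lists and objects as JSON in quotes. carry_out: Moves the arm, as the interface text tells. Its arguments: {"type":"object","properties":{"deltas":{"type":"array"},"newtons":{"type":"number"}},"required":["deltas"]}

```bash
mkdir -p pics; python3 - <<'E'
from rig import readout, eyes, job, manip
import cv2,numpy as np
s=readout.get_state();print({k:np.round(v,3) for k,v in s.items()})
for n in ["scene","top","wrist"]:
    d=eyes.get_image(n);cv2.imwrite(f"pics/{n}0.png",d["color"][:,:,::-1]);np.savez(f"pics/{n}0.npz",**d)
    print(n,d["mtx"].round(1).tolist(),np.round(d["distortion"],3),np.round(d["origin"],3),np.round(d["orientation"],3))
E
```

```text
{'clock': np.float64(0.0), 'qpos': array([ 1.032,  0.277,  1.506, -0.   ,  1.361, -0.121]), 'qd': array([-0.   , -0.   , -0.   , -0.   ,  0.001,  0.002]), 'effort': array([-3.0000e-03, -4.1677e+01, -2.4580e+01, -0.0000e+00,  1.1000e-02,
        0.0000e+00]), 'position': array([0.233, 0.525, 0.23 ]), 'ee_rot': array([ 0.692,  0.146,  0.692, -0.147]), 'contact_force': array([-0.251, -0.081, -0.316]), 'moment': array([ 0.027, -0.025,  0.016]), 'width': np.float64(0.085)}
scene [[354.6, 0.0, 253.3], [0.0, 354.6, 193.2], [0.0, 0.0, 1.0]] [0.006 0.    0.    0.    0.   ] [ 0.176 -0.928  0.504] [-0.491  0.845 -0.18   0.113]
top [[422.7, 0.0, 249.8], [0.0, 422.7, 199.1], [0.0, 0.0, 1.0]] [-0.04  0.    0.    0.    0.  ] [ 0.395 -0.271  0.933] [ 0.052 -0.697  0.714 -0.038]
wrist [[326.4, 0.0, 251.2], [0.0, 326.4, 190.0], [0.0, 0.0, 1.0]] [-0.071  0.     0.     0.     0.   ] [0.171 0.552 0.374] [0.113 0.831 0.54  0.073]
```

View pics/scene0.png

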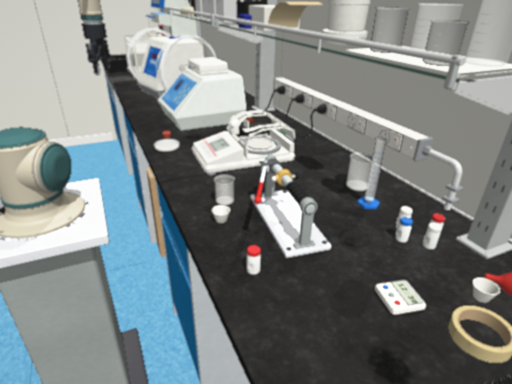

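View pics/top0.png

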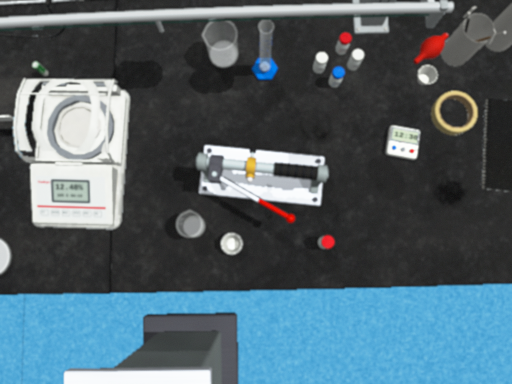

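View pics/wrist0.png

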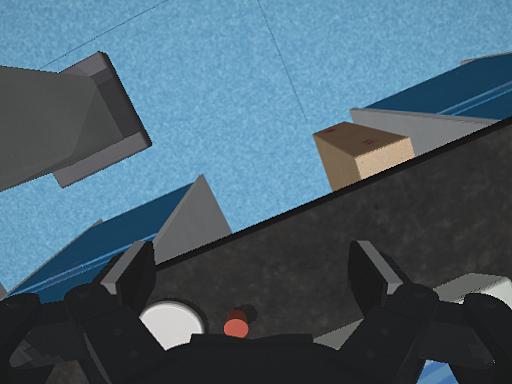

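The scene shows the stand ahead of the robot at about top-view (264,178). The lever's red end is at (280,212), with its pivot at (213,173). The beaker is at (190,224), the crucible at (232,244) and the vial at (326,242).

```bash
cat > h.py <<'E'
import numpy as np,cv2
from scipy.spatial.transform import Rotation as R
def rot(q): return R.from_quat([q[1],q[2],q[3],q[0]]).as_matrix()
def ray(d,uv):
    p=cv2.undistortPoints(np.array(uv,float).reshape(-1,1,2),d["mtx"],d["distortion"]).reshape(-1,2)
    return np.c_[p,np.ones(len(p))]@rot(d["orientation"]).T
def plane(d,uv,z):
    r=ray(d,uv);o=d["origin"];return o+r*((z-o[2])/r[:,2])[:,None]
def cloud(d):
    h,w=d["z_map"].shape;u,v=np.meshgrid(np.arange(w),np.arange(h))
    r=ray(d,np.c_[u.ravel(),v.ravel()]);return (d["origin"]+r*d["z_map"].reshape(-1,1)).reshape(h,w,3)
E
python3 - <<'E'
from h import *
d=np.load("pics/top0.npz");c=d["color"];hsv=cv2.cvtColor(c,cv2.COLOR_RGB2HSV);P=cloud(d)
H,S,V=hsv[...,0].astype(int),hsv[...,1],hsv[...,2]
red=(((H<8)|(H>172))&(S>150)&(V>90)).astype(np.uint8)
n,l,st,ce=cv2.connectedComponentsWithStats(red)
for i in range(1,n):
    if st[i,4]>20: print("red",st[i],ce[i].round(1),np.median(P[l==i],0).round(3))
brass=((H>12)&(H<28)&(S>120)&(V>90)).astype(np.uint8)
n2,l2,st2,ce2=cv2.connectedComponentsWithStats(brass)
for i in range(1,n2):
    if st2[i,4]>20: print("brass",st2[i],ce2[i].round(1),np.median(P[l2==i],0).round(3),plane(d,[ce2[i]],.134).round(3))
# lever red blob
i=[k for k in range(1,n) if abs(ce[k]-[280,212]).max()<15][0]
vu=np.argwhere(l==i);uv=vu[:,::-1]
for z in (.123,):
    W=plane(d,uv,z);m=W.mean(0);e=np.linalg.svd(W[:,:2]-m[:2])[2];print("lever red mean",m,"dir",e[0],"len",np.ptp((W[:,:2]-m[:2])@e[0]),"wid",np.ptp((W[:,:2]-m[:2])@e[1]))
    t=(W[:,:2]-m[:2])@e[0];print(m[:2]+e[0]*t.min(),m[:2]+e[0]*t.max())
print("lever depth z",np.percentile(P[l==i][:,2],[10,50,90]))
# base plate: bright pts with z ~ .012
m=(abs(P[...,2]-.012)<.006)&(V>150)&(S<40)
m[:, :195]=0;m[:,335:]=0;m[:140]=0;m[212:]=0
r=cv2.minAreaRect(np.argwhere(m)[:,::-1].astype(np.float32));print(r)
b=plane(d,cv2.boxPoints(r),.012);print(b.round(3),b.mean(0).round(3),np.linalg.norm(np.diff(b,axis=0),axis=1))
# grip
for nm,uv in dict(beaker=(190,224),crucible=(232,244),vial=(326,242)).items():
    print(nm,plane(d,[uv],{'beaker':.07,'crucible':.032,'vial':.055}[nm]).round(3))
g=cv2.resize(c[130:270,170:350],None,fx=4,fy=4,interpolation=cv2.INTER_CUBIC);cv2.imwrite("pics/crop.png",g[:,:,::-1])
E
```

```text
red [339  32  13  12 124] [345.1  37.5] [ 0.865 -0.474  0.053]
red [414  33  35  31 532] [431.2  47.2] [ 0.844 -0.67   0.036]
red [259 199  37  24 260] [278.5 211.1] [ 0.476 -0.312  0.12 ]
red [322 235  13  14 150] [328.1 241.3] [ 0.417 -0.415  0.052]
brass [246 158   9  19 147] [250.2 167.1] [ 0.561 -0.258  0.13 ] [[ 0.56  -0.258  0.134]]
lever red mean [ 0.47494907 -0.31066223  0.123     ] dir [-0.51223792 -0.85884359] len 0.0783831078796097 wid 0.018193623739980787
[ 0.49712429 -0.27348215] [ 0.45697349 -0.34080098]
lever depth z [0.00052612 0.12038084 0.12304102]
((261.3910827636719, 175.089111328125), (121.59354400634766, 48.65732192993164), 5.710593223571777)
[[ 0.53  -0.141  0.012]
 [ 0.639 -0.152  0.012]
 [ 0.604 -0.421  0.012]
 [ 0.496 -0.406  0.012]] [ 0.567 -0.28   0.012] [0.11004884 0.27143994 0.10901547]
beaker [[ 0.458 -0.131  0.07 ]]
crucible [[ 0.416 -0.214  0.032]]
vial [[ 0.415 -0.41   0.055]]
```

View pics/crop.png

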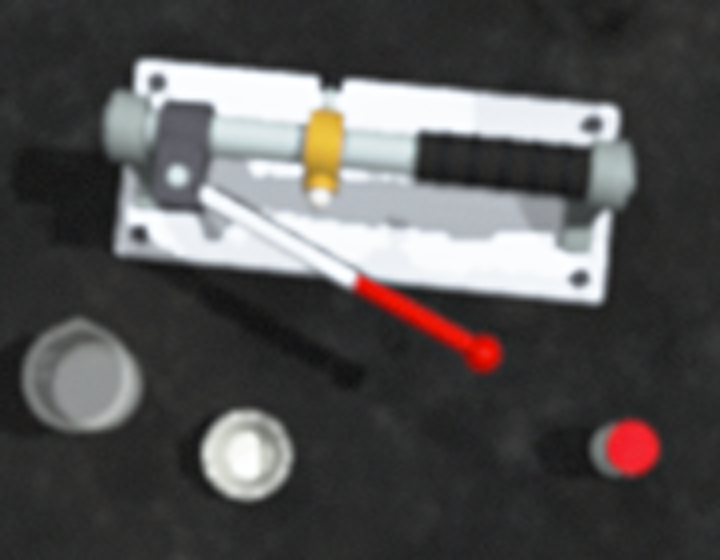

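```bash
python3 - <<'E'
from h import *
from rig import readout
s=readout.get_state();T=rot(s["ee_rot"]);print(T.round(3))
d=np.load("pics/top0.npz");P=cloud(d)
p=s["position"];q=np.array([.432,-.277,.231]);print("tool-frame shift mm",(T.T@(q-p)*1000).round(1))
a=0.29;f=np.array([np.cos(a),-np.sin(a),0])
for k in (1,2):
  for sg in (1,-1):
    v=sg*T[:,k];ang=np.arctan2(v[0]*f[1]-v[1]*f[0],v@f);print("yz"[k-1],sg,"world z turn deg",np.degrees(ang))
ds=P.reshape(-1,3);t=np.clip(((ds-p)[:,:2]@(q-p)[:2])/((q-p)[:2]@(q-p)[:2]),0,1)
dist=np.linalg.norm(ds[:,:2]-(p+t[:,None]*(q-p))[:,:2],axis=1)
m=(dist<.1)&(d["z_map"].ravel()>0)&(ds[:,2]<.4);print("max z in corridor",ds[m][:,2].max(), ds[m&(ds[:,2]>.1)][:5], (m&(ds[:,2]>.14)).sum())
E
```

```text
[[-0.001  0.406  0.914]
 [-0.001  0.914 -0.406]
 [-1.    -0.001 -0.   ]]
tool-frame shift mm [ 5.000e-01 -6.525e+02  5.073e+02]
y 1 world z turn deg -82.67429660496123
y -1 world z turn deg 97.32570339503879
z 1 world z turn deg 7.325718588401388
z -1 world z turn deg -172.6742814115986
max z in corridor 0.12613623044254751 [[ 0.52442776 -0.23525419  0.11875338]
 [ 0.52416789 -0.23726161  0.12008248]
 [ 0.52432604 -0.23916058  0.11878099]
 [ 0.52237302 -0.22750037  0.12050524]
 [ 0.52241765 -0.22941909  0.11991095]] 0
```

Request:
carry_out --deltas '[0, -0.7, 0.54, 0, 0, 0, -1, 0, -0.7, 0.54, 0, 0, 0, -1, 0, -0.7, 0.54, 0, 0, 0, -1, 0, -0.7, 0.54, 0, 0, 0, -1, 0, -0.7, 0.54, 0, 0, 0, -1, 0, -0.7, 0.54, 0, 0, 0, -1, 0, -0.7, 0.54, 0, 0, 0, -1, 0, -0.7, 0.54, 0, 0, 0, -1, 0, -0.7, 0.54, 0, 0, 0, -1, 0, -0.7, 0.54, 0, 0, 0, -1]' --newtons 60

```text
clock: 1.4
position: [0.3591, 0.0086, 0.2314]
ee_rot: [0.692, 0.147, 0.691, -0.147]
contact_force: [0.4, 0.2, 0.2]
width: 0.0003
```

```bash
cat > st.py <<'E'
from h import *
import sys
from rig import readout
s=readout.get_state();T=rot(s["ee_rot"]);q=np.array(eval(sys.argv[1]) if len(sys.argv)>1 else [.432,-.277,.231])
print(s["clock"],s["position"].round(4),s["contact_force"].round(2),s["width"],"q",s["qpos"].round(2));print(T.round(3));print((T.T@(q-s["position"])*1000).round(1))
E
python3 st.py
```

```text
1.4 [0.3591 0.0086 0.2314] [0.38 0.15 0.24] 0.00030720725154797916 q [-0.17 -0.06  1.9   0.    1.3  -1.32]
[[ 0.001  0.406  0.914]
 [ 0.     0.914 -0.406]
 [-1.     0.001  0.001]]
[   0.4 -231.4  182.6]
```

Request:
carry_out --deltas '[0, -0.64, 0.5, 0, 0, 0, -1, 0, -0.64, 0.5, 0, 0, 0, -1, 0, -0.64, 0.5, 0, 0, 0, -1, 0, -0.64, 0.5, 0, 0, 0, -1, 0, -0.64, 0.5, 0, 0, 0, -1, 0, -0.64, 0.5, 0, 0, 0, -1, 0, 0, 0, -0.9, 0, 0, -1, 0, 0, 0, -0.9, 0, 0, -1, 0, 0, 0, 0, 0, 0, -1]'

```text
clock: 2.52
position: [0.4298, -0.2734, 0.2309]
ee_rot: [0.699, 0.104, 0.7, -0.103]
contact_force: [0.4, 0.1, 0.8]
width: 0.0001
```

```bash
python3 st.py; python3 - <<'E'
from rig import eyes
import cv2,numpy as np
for n in ["scene","top","wrist"]:
    d=eyes.get_image(n);cv2.imwrite(f"pics/{n}1.png",d["color"][:,:,::-1]);np.savez(f"pics/{n}1.npz",**d)
E
```

```text
2.525 [ 0.4298 -0.2734  0.2309] [0.38 0.09 0.81] 9.674828088875798e-05 q [-0.7   0.18  1.64  0.    1.33 -1.98]
[[-0.001  0.289  0.957]
 [ 0.001  0.957 -0.289]
 [-1.     0.    -0.001]]
[-0.1 -2.8  3.1]
```

View pics/wrist1.png

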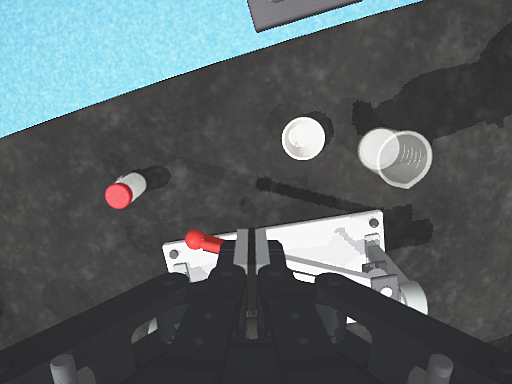

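View pics/scene1.png

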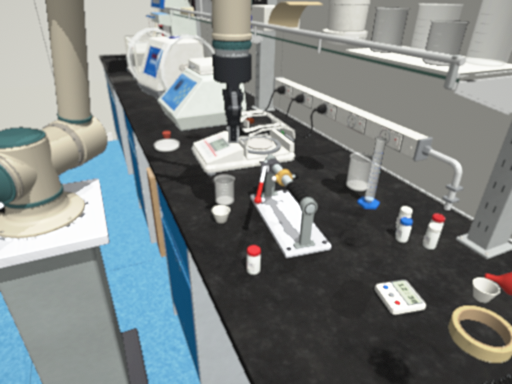

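Request:
carry_out --deltas '[0, -0.27, 0, 0, 0, 0, -1, 0.5, 0, 0, 0, 0, 0, -1, 0.5, 0, 0, 0, 0, 0, -1, 0.5, 0, 0, 0, 0, 0, -1, 0.5, 0, 0, 0, 0, 0, -1, 0.2, 0, 0, 0, 0, 0, -1, 0, 0, 0, 0, 0, 0, -1]'

```text
clock: 3.55
position: [0.4251, -0.2892, 0.0989]
ee_rot: [0.699, 0.103, 0.7, -0.103]
contact_force: [-0.1, -0.5, 1.7]
width: 0.0001
```

```bash
python3 st.py; python3 - <<'E'
from rig import eyes
import cv2,numpy as np
for n in ["scene","wrist"]:
    d=eyes.get_image(n);c=d["color"]
    if n=="scene": c=cv2.resize(c[100:300,160:380],None,fx=3,fy=3)
    cv2.imwrite(f"pics/{n}2.png",c[:,:,::-1]);np.savez(f"pics/{n}2.npz",**d)
E
```

```text
3.55 [ 0.4251 -0.2892  0.0989] [-0.08 -0.48  1.66] 0.00010020878040744467 q [-0.73  0.3   1.83 -0.    1.01 -2.01]
[[-0.001  0.288  0.958]
 [ 0.001  0.958 -0.288]
 [-1.     0.    -0.001]]
[-132.1   13.8    2.9]
```

View pics/wrist2.png

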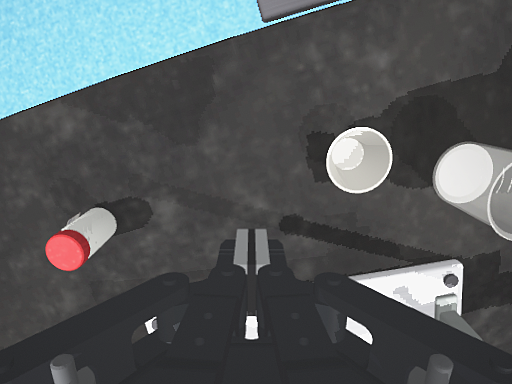

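View pics/scene2.png

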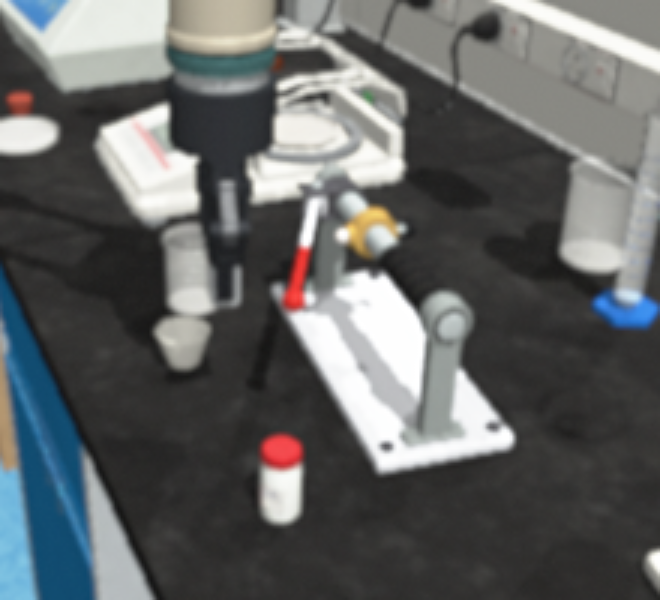

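Request:
carry_out --deltas '[0, 0, 0.2, 0, 0, 0, -1, 0, 0, 0.2, 0, 0, 0, -1, 0, 0, 0.1, 0, 0, 0, -1, 0, 0, 0, 0, 0, 0, -1]'

```text
clock: 4.15
position: [0.4548, -0.2977, 0.0993]
ee_rot: [0.7, 0.103, 0.7, -0.103]
contact_force: [0.4, 0.3, 0.5]
width: 0.0001
```

Request:
carry_out --deltas '[0, 0, 0.1, 0, 0, 0, -1, 0, 0, 0.05, 0, 0, 0, -1, 0, 0, 0, 0, 0, 0, -1]'

```text
clock: 4.53
position: [0.4628, -0.3001, 0.0992]
ee_rot: [0.699, 0.103, 0.7, -0.103]
contact_force: [-0.1, -0.6, -0.1]
width: 0.0001
```

Request:
carry_out --deltas '[0, 0, 0.05, 0, 0, 0, -1, 0, 0, 0.05, 0, 0, 0, -1, 0, 0, 0, 0, 0, 0, -1]'

```text
clock: 4.9
position: [0.4684, -0.3019, 0.0991]
ee_rot: [0.699, 0.103, 0.7, -0.103]
contact_force: [-1.9, -0.2, 0.5]
width: 0.0003
```

Request:
carry_out --deltas '[0, 0, 0.05, 0, 0, 0, -1, 0, 0, 0.05, 0, 0, 0, -1, 0, 0, 0.05, 0, 0, 0, -1, 0, 0, 0, 0, 0, 0, -1]'

```text
clock: 5.4
position: [0.4774, -0.3046, 0.0993]
ee_rot: [0.7, 0.103, 0.7, -0.103]
contact_force: [-2.4, -0.2, -0.0]
width: 0.0003
```

Request:
carry_out --deltas '[0, 0, 0.05, 0, 0, 0, -1, 0, 0, 0.05, 0, 0, 0, -1, 0, 0, 0, 0, 0, 0, -1]'

```text
clock: 5.78
position: [0.4831, -0.3063, 0.0992]
ee_rot: [0.7, 0.103, 0.7, -0.103]
contact_force: [-2.5, -0.7, 0.2]
width: 0.0003
```

```bash
python3 st.py; python3 - <<'E'
from rig import eyes
import cv2,numpy as np
for n in ["scene","top"]:
    d=eyes.get_image(n);c=d["color"]
    c=cv2.resize(c[100:300,160:380],None,fx=3,fy=3)
    cv2.imwrite(f"pics/{n}3.png",c[:,:,::-1])
E
```

```text
5.775 [ 0.4831 -0.3063  0.0992] [-2.5  -0.68  0.22] 0.0002950446939615767 q [-0.69  0.37  1.71  0.    1.06 -1.97]
[[ 0.     0.288  0.958]
 [-0.     0.958 -0.288]
 [-1.    -0.     0.   ]]
[-131.8   13.4  -57.4]
```

View pics/scene3.png

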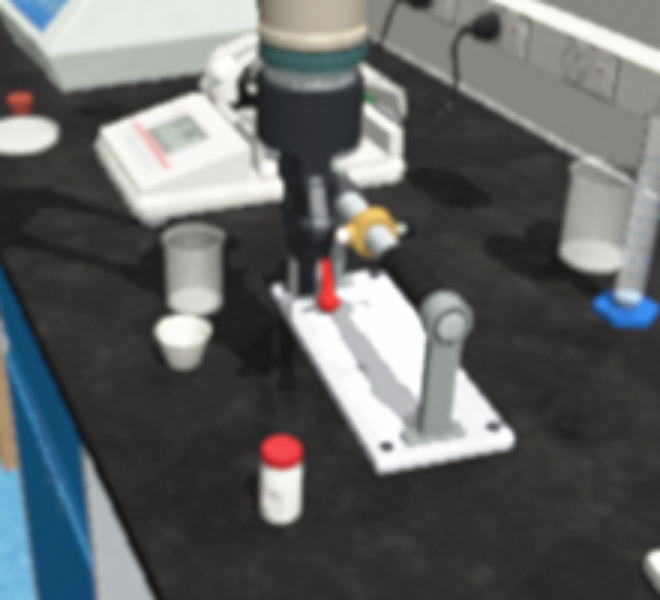

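View pics/top3.png

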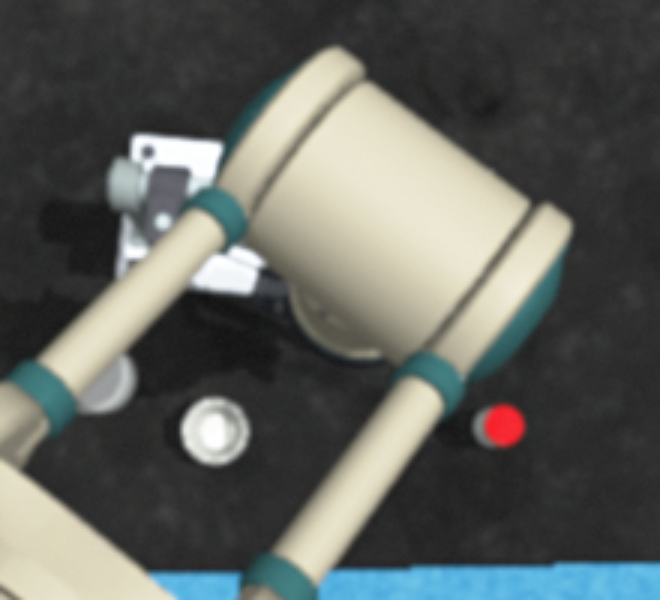

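The fingers are on the lever's outer side and it is moving with them at about 2.5 N. I'll carry on towards the stop in small steps.

Request:
carry_out --deltas '[0, 0, 0.04, 0, 0, 0, -1, 0, 0, 0, 0, 0, 0, -1]'

```text
clock: 6.12
position: [0.4853, -0.307, 0.0992]
ee_rot: [0.7, 0.103, 0.7, -0.103]
contact_force: [-2.6, -0.2, 0.8]
width: -0.0001
```

Request:
carry_out --deltas '[0, 0, 0.04, 0, 0, 0, -1, 0, 0, 0, 0, 0, 0, -1]'

```text
clock: 6.38
position: [0.4877, -0.3076, 0.0993]
ee_rot: [0.7, 0.103, 0.7, -0.103]
contact_force: [-2.6, -1.4, -0.3]
width: 0.0002
```

Request:
carry_out --deltas '[0, 0, 0.03, 0, 0, 0, -1, 0, 0, 0, 0, 0, 0, -1]'

```text
clock: 6.62
position: [0.4893, -0.3082, 0.0993]
ee_rot: [0.7, 0.103, 0.7, -0.103]
contact_force: [-2.2, -1.1, 0.3]
width: -0.0002
```

Request:
carry_out --deltas '[0, 0, 0.03, 0, 0, 0, -1, 0, 0, 0, 0, 0, 0, -1]'

```text
clock: 6.88
position: [0.491, -0.3086, 0.0992]
ee_rot: [0.7, 0.103, 0.7, -0.103]
contact_force: [-2.9, -1.6, 0.4]
width: -0.0001
```

Request:
carry_out --deltas '[0, 0, 0.03, 0, 0, 0, -1, 0, 0, 0, 0, 0, 0, -1]'

```text
clock: 7.12
position: [0.4928, -0.3092, 0.0993]
ee_rot: [0.7, 0.103, 0.7, -0.103]
contact_force: [-2.4, -1.1, 0.2]
width: -0.0001
```

Request:
carry_out --deltas '[0, 0, 0.03, 0, 0, 0, -1, 0, 0, 0, 0, 0, 0, -1]'

```text
clock: 7.38
position: [0.4945, -0.3097, 0.0993]
ee_rot: [0.7, 0.103, 0.7, -0.103]
contact_force: [-2.1, -1.1, 0.2]
width: -0.0002
```

Request:
carry_out --deltas '[0, 0, 0.02, 0, 0, 0, -1, 0, 0, 0, 0, 0, 0, -1]'

```text
clock: 7.62
position: [0.4953, -0.31, 0.0993]
ee_rot: [0.699, 0.103, 0.7, -0.103]
contact_force: [-3.4, -0.6, 0.7]
width: -0.0003
```

Request:
carry_out --deltas '[0, 0, 0.02, 0, 0, 0, -1, 0, 0, 0, 0, 0, 0, -1]'

```text
clock: 7.88
position: [0.4962, -0.3103, 0.0993]
ee_rot: [0.699, 0.103, 0.7, -0.103]
contact_force: [-3.7, -0.2, 0.8]
width: -0.0003
```

Request:
carry_out --deltas '[0, 0, 0.02, 0, 0, 0, -1, 0, 0, 0, 0, 0, 0, -1]'

```text
clock: 8.12
position: [0.497, -0.3105, 0.0993]
ee_rot: [0.699, 0.103, 0.7, -0.103]
contact_force: [-5.3, -1.1, 1.3]
width: 0.0002
```

Request:
carry_out --deltas '[0, 0, 0.02, 0, 0, 0, -1, 0, 0, 0, 0, 0, 0, -1]'

```text
clock: 8.38
position: [0.4976, -0.3107, 0.0992]
ee_rot: [0.699, 0.103, 0.701, -0.103]
contact_force: [-6.3, 0.2, 3.8]
width: -0.0001
```

Request:
carry_out --deltas '[0, 0, 0.02, 0, 0, 0, -1, 0, 0, 0, 0, 0, 0, -1, 0, 0, 0, 0, 0, 0, -1, 0, 0, 0, 0, 0, 0, -1, 0, 0, 0, 0, 0, 0, -1]'

```text
clock: 9.0
position: [0.4982, -0.3109, 0.0992]
ee_rot: [0.698, 0.103, 0.701, -0.103]
contact_force: [-7.7, -0.2, 3.8]
width: 0.0
```

```bash
python3 st.py; python3 - <<'E'
from rig import eyes
import cv2,numpy as np
d=eyes.get_image("scene");c=d["color"]
c=cv2.resize(c[100:300,160:380],None,fx=3,fy=3)
cv2.imwrite(f"pics/scene4.png",c[:,:,::-1])
E
```

```text
9.0 [ 0.4982 -0.3109  0.0992] [-7.71 -0.18  3.79] 2.553771014254945e-05 q [-0.68  0.4   1.67 -0.    1.08 -1.95]
[[-0.004  0.288  0.958]
 [ 0.001  0.958 -0.288]
 [-1.    -0.    -0.004]]
[-131.5   13.4  -73.6]
```

View pics/scene4.png

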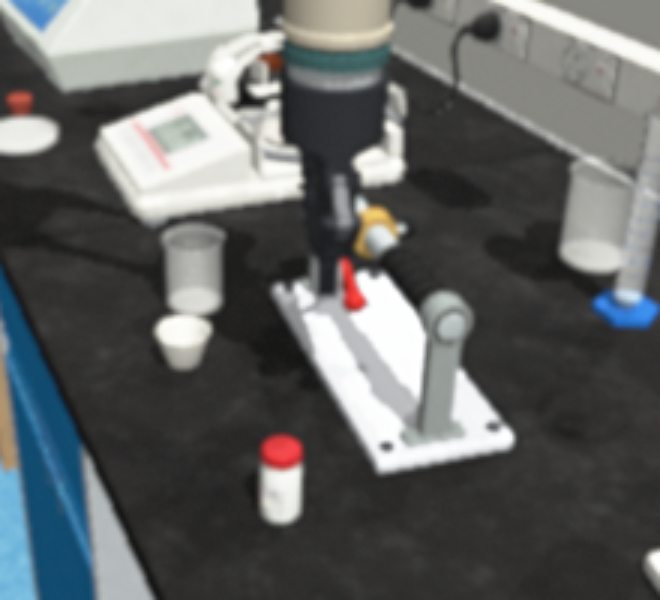

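Force has risen steeply to about 7.9 N, so the lever is against its stop at an estimated 0.27 rad. Now I'll let it go.

Request:
carry_out --deltas '[0, 0, -0.1, 0, 0, 0, -1, 0, 0, -0.15, 0, 0, 0, -1, 0, 0, -0.15, 0, 0, 0, -1, 0, 0, -0.15, 0, 0, 0, -1, 0, 0, -0.15, 0, 0, 0, -1, 0, 0, -0.15, 0, 0, 0, -1, 0, 0, 0, 0, 0, 0, -1, 0, 0, 0, 0, 0, 0, -1, 0, 0, 0, 0, 0, 0, -1, 0, 0, 0, 0, 0, 0, -1]'

```text
clock: 10.3
position: [0.4515, -0.2968, 0.0992]
ee_rot: [0.7, 0.103, 0.7, -0.103]
contact_force: [0.5, -0.1, -0.4]
width: 0.0
```

```bash
python3 st.py; python3 - <<'E'
from rig import eyes
import cv2,numpy as np
d=eyes.get_image("scene");c=d["color"]
c=cv2.resize(c[100:300,160:380],None,fx=3,fy=3)
cv2.imwrite(f"pics/scene5.png",c[:,:,::-1])
E
```

```text
10.3 [ 0.4515 -0.2968  0.0992] [ 0.52 -0.13 -0.43] 1.214355458460002e-05 q [-0.71  0.33  1.78  0.    1.03 -1.99]
[[ 0.     0.288  0.958]
 [-0.     0.958 -0.288]
 [-1.     0.     0.   ]]
[-131.8   13.3  -24.4]
```

View pics/scene5.png

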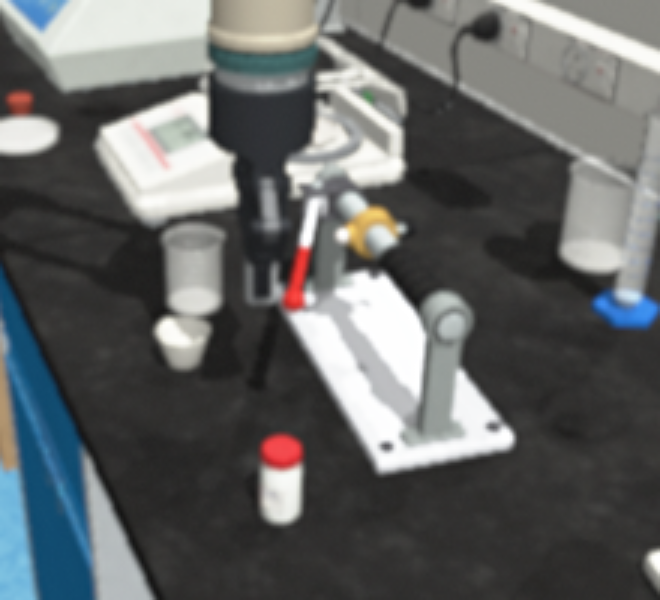

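The lever's tip is back at (293,298), the same pixel as at rest, with a visible gap to the fingers and no force. Second push:

Request:
carry_out --deltas '[0, 0, 0.1, 0, 0, 0, -1, 0, 0, 0.1, 0, 0, 0, -1, 0, 0, 0.1, 0, 0, 0, -1, 0, 0, 0.1, 0, 0, 0, -1, 0, 0, 0.1, 0, 0, 0, -1, 0, 0, 0.1, 0, 0, 0, -1, 0, 0, 0.1, 0, 0, 0, -1, 0, 0, 0.05, 0, 0, 0, -1, 0, 0, 0, 0, 0, 0, -1]'

```text
clock: 11.48
position: [0.4944, -0.3097, 0.0992]
ee_rot: [0.7, 0.103, 0.7, -0.103]
contact_force: [-2.0, -1.2, -0.4]
width: -0.0
```

Request:
carry_out --deltas '[0, 0, 0.03, 0, 0, 0, -1, 0, 0, 0.03, 0, 0, 0, -1, 0, 0, 0, 0, 0, 0, -1]'

```text
clock: 11.85
position: [0.4967, -0.3105, 0.0992]
ee_rot: [0.699, 0.103, 0.7, -0.103]
contact_force: [-5.7, -1.0, 1.8]
width: -0.0002
```

Request:
carry_out --deltas '[0, 0, 0.02, 0, 0, 0, -1, 0, 0, 0.02, 0, 0, 0, -1, 0, 0, 0, 0, 0, 0, -1, 0, 0, 0, 0, 0, 0, -1]'

```text
clock: 12.35
position: [0.4979, -0.3108, 0.0992]
ee_rot: [0.698, 0.103, 0.701, -0.103]
contact_force: [-7.9, -0.6, 3.5]
width: 0.0003
```

Request:
carry_out --deltas '[0, 0, 0.01, 0, 0, 0, -1, 0, 0, 0, 0, 0, 0, -1, 0, 0, 0, 0, 0, 0, -1, 0, 0, 0, 0, 0, 0, -1, 0, 0, 0, 0, 0, 0, -1]'

```text
clock: 12.98
position: [0.4982, -0.3109, 0.0992]
ee_rot: [0.698, 0.103, 0.701, -0.102]
contact_force: [-7.7, -0.6, 3.4]
width: 0.0004
```

```bash
python3 st.py; python3 - <<'E'
from rig import eyes
import cv2,numpy as np
for n in("scene","top"):
    d=eyes.get_image(n);c=d["color"]
    c=cv2.resize(c[100:300,160:380],None,fx=3,fy=3)
    cv2.imwrite(f"pics/{n}6.png",c[:,:,::-1])
E
python3 st.py | head -1
```

```text
12.975 [ 0.4982 -0.3109  0.0992] [-7.75 -0.57  3.37] 0.00041001656976568176 q [-0.68  0.4   1.67 -0.    1.08 -1.95]
[[-0.005  0.288  0.958]
 [ 0.001  0.958 -0.288]
 [-1.    -0.    -0.005]]
[-131.4   13.4  -73.8]
13.075 [ 0.4982 -0.3109  0.0992] [-8.2  -0.6   1.92] 0.00016689705315874192 q [-0.68  0.4   1.67 -0.    1.08 -1.95]
```

View pics/scene6.png

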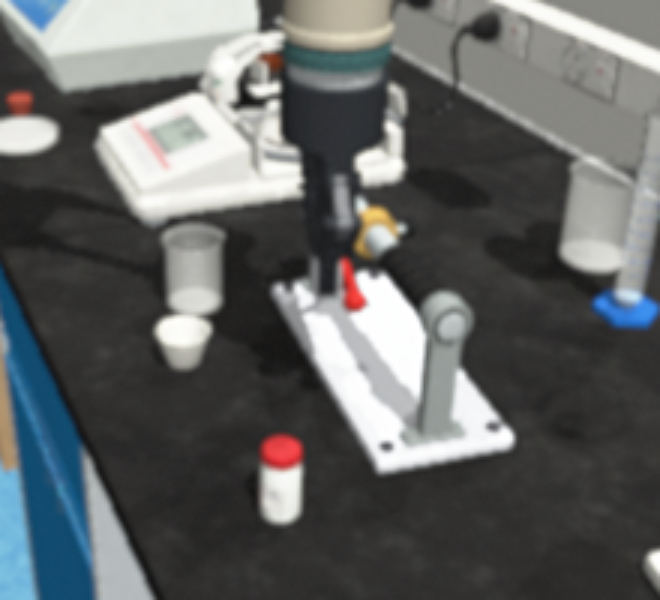

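The lever tip is at (355,300), the same as in the first stop picture. The push is steady at about 8 N, and the beaker, crucible and vial haven't moved.

```bash
python3 -c "
from rig import job
print(job.sign_off())"
```

```text
the job is handed in; nothing more can be done
None
```

I pushed the lever against its stop, let it spring all the way out, then pushed it in again and handed the job in with the push still on. No verdict was reported. I pushed with the outside of the shut fingers, on the lever's outer face.

- **First push:** the force sat at about 2.5 N while the lever moved, then rose steeply to about 7.9 N at the stop. I estimate the stop at 0.27 rad, inside the expected range, and held the lever there for about 0.5 s.
- **Release:** the lever's tip came back to its rest position in the picture. There was a visible gap to the fingers and only about 0.5 N on the sensor, which is its noise level.
- **Second push and finish:** the force rose at the same place and held steady at about 8 N, with the arm still. The press point is about 50 mm in front of the bar's axis, against the 34 mm limit.
- **Surroundings:** the last scene picture showed the beaker, crucible and vial unmoved and standing. It also showed no sign that the collar had shifted.

**Not fully checked:** I worked out the force on the stop's nose (about 10 N) from the lever arms; it was not measured. While pushing on the stop, the sensor also read a vertical force of 2–4 N. I took this for friction on the lever but did not look into it. The arm hid the lever from the top camera during the pushes, so I checked those with the scene camera only.

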